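# Shut, latch and start the tube incubator

### The job

Using only the fingertips, push the incubator's open lid fully shut, then push its orange latch all the way across to the left (seen from the robot), and then press the green start button down and let it go. Start nothing before the lid is shut and latched, do not press the red stop button, and leave the tubes and everything else on the bench where they are: nothing is to be picked up.

Things in the scene. Friction and masses are not known exactly. Their poses are not given: they have to be found in the camera images.
- incubator: white bench-top tube incubator, fixed to the table. Origin at table height; own z up, own -x is its front, own y is its width. Footprint x -120 to +105 mm, y -110 to +110 mm. Low front console x -120 to -45 mm, flat top 60 mm high; behind it the open chamber, x -45 to +105 mm, walls 8 mm thick, rim 105 mm high, with tubes inside that stay below the rim
- lid (a joint): hinge of the blue-framed clear lid, rad: 0 = fully shut (level on the rim, its upper face 117 mm above the table), 1.57 = standing upright, at most 1.9. Starts open at about 1.45 to 1.75. A stiff hinge (0.5 N m of friction): it stays wherever it is left; some 3 to 6 N at its free edge moves it. Nothing blocks it
- lid_hinge (a point): the lid's hinge axis, which runs along the incubator's own y at its rear rim: incubator x +109 mm, y 0, z 110 mm. The lid reaches from it 158 mm to the free edge, is 216 mm wide (y -108 to +108 mm) and 12 mm thick: its outer (upper when shut) face lies 7 mm above the axis and its inner face 5 mm below when shut. A small steel hasp, seen only, hangs at the free edge
- lid_edge (a point): middle of the lid's free edge on its outer face, moves with the lid; shut, it lies at incubator x -49 mm, y 0, z 117 mm. Open, the outer face looks away from the robot (incubator +x)
- latch (a joint): travel of the orange sliding latch on the console, m: 0 = fully unlatched (to the incubator's own -y), 0.045 = end stop, fully latched (towards its own +y). Starts at 0 to 0.012. Sliding friction 1.5 N, no spring; it stays where it is left
- latch_tab (a point): centre of the top of the latch's upright orange tab, moves with it; incubator x -80 mm, y -35 mm at joint 0, z 122 mm. The tab is 18 mm (x) by 12 mm (y) and stands 50 mm above a 30 x 30 mm shoe whose top is 72 mm above the table; free console top (60 mm) on both its y sides
- control_box: grey control box, fixed to the table, 110 (x) by 160 (y) by 45 mm high, origin at the centre of its underside, z up; it stands to the left or to the right of the incubator. Green start button at its own y +38 mm, red stop button at its own y -38 mm
- start (a joint): green start button, m: 0 = up, 0.006 = fully down; spring, 5 N when fully down; springs back when let go
- start_top (a point): centre of the top of the green button's 32 mm wide cap; pressed straight down
- stop (a joint): red stop button, of the same kind, m: 0 = up, 0.006 = fully down; must not be pressed
- stop_top (a point): centre of the top of the red button's cap
- rack: black tube rack, fixed, 170 (x) by 100 (y) by 30 mm high with tubes rising to 82 mm above the table; origin at the centre of its underside; stands on the other side of the incubator from the control box
- tube0: clear sample tube with red cap, 76 mm tall, tube 16 mm and cap 19 mm in diameter, standing upright; origin at the centre of its underside, z up; to be left in place; it stands in the incubator's chamber
- tube1: clear sample tube with red cap, 76 mm tall, tube 16 mm and cap 19 mm in diameter, standing upright; origin at the centre of its underside, z up; to be left in place; it stands in the incubator's chamber
- tube2: clear sample tube with red cap, 76 mm tall, tube 16 mm and cap 19 mm in diameter, standing upright; origin at the centre of its underside, z up; to be left in place; it stands in the incubator's chamber
- tube3: clear sample tube with red cap, 76 mm tall, tube 16 mm and cap 19 mm in diameter, standing upright; origin at the centre of its underside, z up; to be left in place; it stands in the incubator's chamber
- rack_tube0: clear sample tube with red cap, 76 mm tall, tube 16 mm and cap 19 mm in diameter, standing upright; origin at the centre of its underside, z up; to be left in place; it stands in the black rack
- rack_tube1: clear sample tube with red cap, 76 mm tall, tube 16 mm and cap 19 mm in diameter, standing upright; origin at the centre of its underside, z up; to be left in place; it stands in the black rack
- rack_tube2: clear sample tube with red cap, 76 mm tall, tube 16 mm and cap 19 mm in diameter, standing upright; origin at the centre of its underside, z up; to be left in place; it stands in the black rack
- spray: loose white bottle with blue cap, 60 mm in diameter, 150 mm tall, upright; origin at the centre of its underside; leave alone
- jar: loose clear jar with yellow lid, 56 mm in diameter, 65 mm tall, upright; origin at the centre of its underside; leave alone
- marker: loose flat yellow marker with black cap, lying, 130 x 18 x 13 mm along its own x (from -43 to +88 mm); origin on its underside; leave alone
- tip_box: loose blue box with white lid, 85 x 120 x 67 mm, origin at the centre of its underside; leave alone

How it is judged (in metres and radians):
On the way, in this order (a step that is already met when the one before it is completed fails the run):
1. the lid is fully shut (value of joint lid below 0.05 rad), for 0.2 s.
2. with the lid shut, the latch is pushed all the way across (value of joint lid below 0.05 rad and value of joint latch above 0.038 m), for 0.2 s.
3. with the lid shut and latched, the green button is pressed down (all of step 2 and value of joint start above 0.004 m), for 0.05 s.
At the end, for the whole second after the job is handed in: lid within 0.05 rad of fully shut and still, latch beyond 38 mm of its 45 mm travel, both buttons up again, and every tube and bystander at rest within 20 mm of its start (all of step 2 and value of joint each of start, stop below 0.0015 m and velocity of joint lid between -0.05 and 0.05 rad/s and distance of each of tube0, tube1, tube2, tube3, rack_tube0, rack_tube1, rack_tube2, spray, jar, marker, tip_box from where it was at the start of the episode below 0.02 m and linear speed of each of tube0, tube1, tube2, tube3, rack_tube0, rack_tube1, rack_tube2, spray, jar, marker, tip_box below 0.03 m/s); the robot touches nothing.
It fails at once if the latch is pushed across (beyond 30 mm) while the lid is open (value of joint latch above 0.03 m and value of joint lid above 0.15 rad).
It fails at once if the green button is pressed before the lid is shut and latched (value of joint start above 0.003 m and not (value of joint lid below 0.05 rad and value of joint latch above 0.038 m)).
It fails at once if the red stop button is pressed (value of joint stop above 0.003 m).
It fails at once if a tube is lifted or displaced by 20 mm (distance of any of tube0, tube1, tube2, tube3, rack_tube0, rack_tube1, rack_tube2 from where it was at the start of the episode above 0.02 m).
It fails at once if another thing on the bench is lifted, pushed by 20 mm or tipped (distance of any of spray, jar, marker, tip_box from where it was at the start of the episode above 0.02 m or angle between any of spray, jar, marker, tip_box's own z axis and vertical above 0.5 rad).
It also fails if it takes over 58 s, if anything falls off the work surface, if the arm or the gripper's body presses on something with over 40 N, if the wrist force passes 120 N, or if a joint passes its speed limit or range.

### The arm

A 7-joint arm with a two-finger parallel gripper is mounted at the origin on the work surface. World frame = base frame: x ahead of the robot, y to its left, z up, the work surface at z = 0. Lengths are in m, angles in degrees, forces in N, time in s.
With the tool pointing down it reaches from about 0.425 to 0.875 m from the base axis. Payload 4.7 kg.
Tool frame: the origin (TCP) lies midway between the tips of the shut fingers; the grasp point (between the pads) lies 19 mm behind it; z points along the fingers, x is the direction in which the jaws open and shut, and the axes are right-handed (so a half turn about z gives the same grasp; the last joint's range is limited). The gripper opens to 87 mm and grips with 3 to 60 N. Pads are 19 mm wide; open, the fingers measure 117 mm over their backs; the gripper's body (75 mm by 190 mm) begins 51 mm behind the grasp point.
Start: joints at [0.808, 18.392, -4.016, 83.108, 1.295, 78.541, -3.26], TCP at [0.65, -0, 0.223] pointing down, gripper open.
Joint ranges: [-163.93, 163.93], [-17.29, 119.83], [-79.2, 71.16], [3.27, 140.29], [-89.18, 269.18], [5.43, 117.66], [-154.24, 154.24]. Speed limits (degrees/s): [147.25, 147.25, 180, 180, 180, 180, 180].

### API

Orientations are given as [roll, pitch, yaw] about the fixed x, y, z axes, in that order (R = Rz(yaw) Ry(pitch) Rx(roll)).
In Python, from cell import telemetry, optics, env gives the robot as it stands.
- The arm moves only by the tool arm_command, never from a script. Its arguments are lists of equal length, an entry for each row: "translation": the shift along the tool's x, y, z in cm, a list of three; "twist": the turn about the tool's z in degrees. In form: {"translation": [[x, y, z], ...], "twist": [twist, ...]}. A call has 1 to 10 rows; each row shifts and turns the pose as measured when the row begins, along the tool's axes as they then stand; what a row does not reach is not made up. A row lasts 1/8 s, in which the tool goes at most 62.5 mm and 10.7 degrees, less where a joint would pass 70% of its speed; a pose out of reach is approached as far as the arm can. A call is refused whole if a number of a shift passes 6.25 or a number of a turn 10.7, either way. A call with a gripper value outside its range is refused whole. "grip" is the opening in per cent of the stroke, from 0 (shut) to 100 (fully open), set as the call begins (left out, the last holds). The fingers move at their own pace and stop on an object; "force" is the grip in N (left out, the last holds). Time passes only in rows, so rows that do not move let the fingers close. It gives the time, the measured TCP pose, the force and the opening at its end, in the units of the state.
- telemetry.get_obs(): the state, without advancing time (a new reading comes with each control period).
- optics.read_camera(name): name is "scene" or "side" or "wrist"; returns a dict with "img" (400x640x3 uint8, blue, green, red), "fx", "fy", "cx", "cy" (pixels), "extrinsics" (4x4, takes a point from camera to world coordinates); the wrist camera has in their place "hand_eye" (4x4, takes a point from camera to tool coordinates, whose origin is the TCP and whose axes are the tool frame's). Camera axes: x right, y up, looking along -z (the intrinsics and any distortion apply to the point x, -y, -z); pixel columns grow to the right and rows downward; lengths in m; the calibration is good to about 2 mm. A picture is of the moment at which its call begins: read the wrist's pose just before it. There is no depth.
- env.sign_off(): hands the job in, once; it reports no verdict.
The state is a dict: "time_s": time; "qpos": joint angles; "joint_velocities": joint speeds; "effort": joint torques, N m; "tool_pos": TCP position; "tool_rot": TCP orientation; "force": force on the tool from outside, world axes, zero at the start; "wrist_torque": the same for the moment, N m; "grip_width": finger opening in m.
Only numpy, scipy, OpenCV 4.12 (cv2) and the standard library are available. Lean on these libraries where they do the work, as an engineer would, in place of code of your own. Each camera call takes 0.05 s, during which the arm holds its last target. There are 200 camera calls.

## Working session

There is one attempt and no reset: what is moved stays moved. The work goes in short steps, Python scripts to look and compute and a tool call to move; the robot and the scene stay as the last step left them, time stands still between calls to the robot, and variables do not carry over. Pictures are saved under pics/ and viewed, about 8 in all and at most 12, crops included, and the job is handed in when it is done.

Besides the shell and the picture viewer there is one more tool, called after "Emit:" in YAML: its name, and indented under it one key for each argument. arm_command: Moves the arm, as the interface text tells. Its arguments: {"type":"object","properties":{"translation":{"type":"array","items":{"type":"array","items":{"type":"number"}}},"twist":{"type":"array","items":{"type":"number"}},"grip":{"type":"number"},"force":{"type":"number"}},"required":["translation","twist"]}

```bash
mkdir -p pics; cat > h.py <<'E'
import numpy as np,cv2,json
from cell import telemetry,optics,env
def snap(n,f):
    c=optics.read_camera(n); cv2.imwrite('pics/'+f,c['img']); return c
def ray(c,u,v,z):
    E=np.array(c['extrinsics']); d=E[:3,:3]@np.array([(u-c['cx'])/c['fx'],-(v-c['cy'])/c['fy'],-1]); o=E[:3,3]
    return o+d*(z-o[2])/d[2]
def proj(c,p):
    E=np.linalg.inv(np.array(c['extrinsics'])); q=E[:3,:3]@np.array(p)+E[:3,3]
    return [c['cx']+c['fx']*q[0]/-q[2], c['cy']-c['fy']*q[1]/-q[2]]
E
python3 - <<'E'
from h import *
o=telemetry.get_obs();print(o)
for n in ['scene','side']:
    c=snap(n,n+'0.png'); print({k:np.array(v).round(3).tolist() for k,v in c.items() if k!='img'})
    np.save(n+'.npy',{k:v for k,v in c.items() if k!='img'},allow_pickle=True)
E
```

```text
{'time_s': 0.0, 'qpos': array([ 0.80706267, 18.43866178, -4.01475798, 83.17630274,  1.29650896,
       78.54179909, -3.26082655]), 'joint_velocities': array([ 0.01647295,  0.09842402,  0.0109141 ,  0.07760596, -0.03282667,
       -0.06929632, -0.00732379]), 'effort': array([-2.58547143e-04, -4.91284704e+01, -4.03903294e-01, -3.12526345e+01,
       -6.40594075e-02,  4.37659642e-02,  1.61017233e-04]), 'tool_pos': array([ 6.49428311e-01, -6.06466461e-05,  2.21453673e-01]), 'tool_rot': array([1.79992378e+02, 1.11435464e-01, 1.45117899e-03]), 'force': array([ 0.30791009,  0.32078305, -0.1489487 ]), 'wrist_torque': array([-0.01127416, -0.03170996,  0.01623409]), 'grip_width': 0.0874048781340597}
{'fx': 450.748, 'fy': 450.748, 'cx': 322.855, 'cy': 197.638, 'extrinsics': [[1.0, -0.014, 0.021, 0.554], [0.025, 0.612, -0.791, -0.875], [-0.002, 0.791, 0.612, 0.775], [0.0, 0.0, 0.0, 1.0]]}
{'fx': 476.103, 'fy': 476.103, 'cx': 322.697, 'cy': 204.68, 'extrinsics': [[-0.965, 0.18, -0.189, 0.287], [-0.261, -0.624, 0.737, 1.051], [0.014, 0.761, 0.649, 1.049], [0.0, 0.0, 0.0, 1.0]]}
```

```bash
python3 - <<'E'
import cv2
for n in ['scene0','side0']:
    cv2.imwrite(f'pics/{n}b.png',cv2.resize(cv2.imread(f'pics/{n}.png'),(800,500),interpolation=cv2.INTER_CUBIC))
E
```

```text
(no output)
```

View pics/scene0b.png

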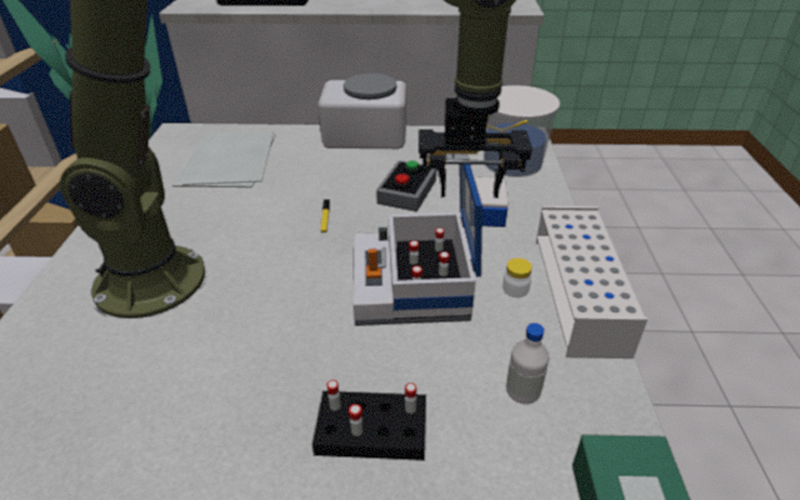

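View pics/side0b.png

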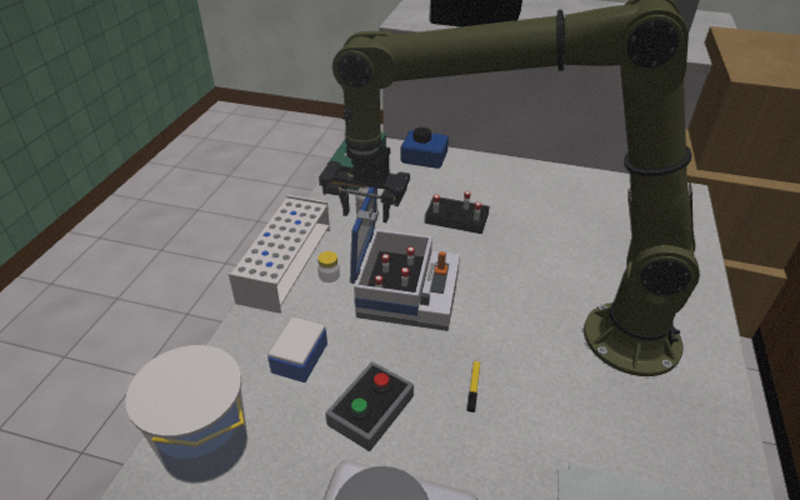

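The scene view shows the incubator at about (415,265), its lid upright at (470,215), and the control box at its far side, robot's left (405,185). The side view shows the green button at (359,405) and the red at (381,380). The rack is on the robot's right. I'll crop in closer.

```bash
python3 - <<'E'
import cv2,numpy as np
a=cv2.imread('pics/scene0.png')[120:265,270:400]; b=cv2.imread('pics/side0.png')[170:360,255:385]
A=cv2.resize(a,None,fx=4,fy=4,interpolation=2); B=cv2.resize(b,None,fx=3,fy=3,interpolation=2)
o=np.zeros((600,800,3),np.uint8)
A=cv2.resize(a,None,fx=3,fy=3,interpolation=2)
o[:435,:390]=A; o[:570,400:790]=B
cv2.imwrite('pics/crop1.png',o)
E
```

```text
(no output)
```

View pics/crop1.png

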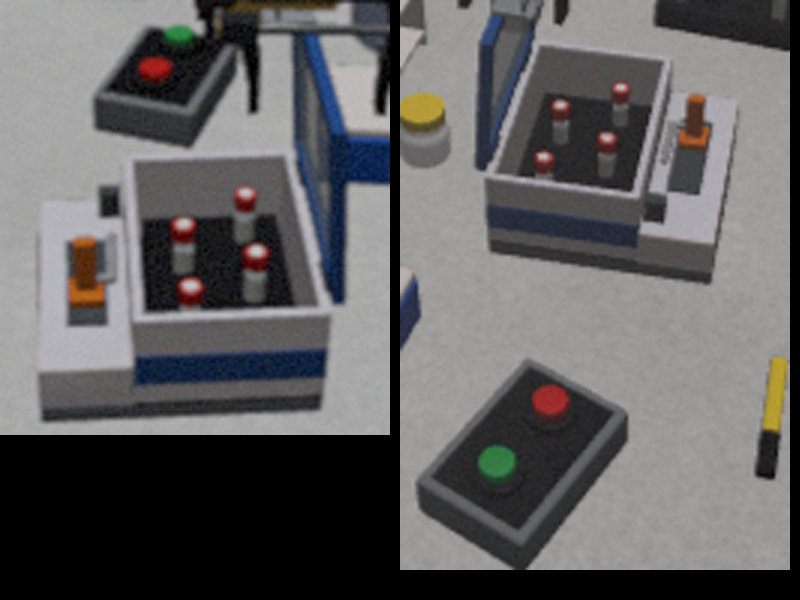

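```bash
cat > fit.py <<'E'
from h import *
from scipy.optimize import least_squares as ls
S=np.load('scene.npy',allow_pickle=True).item(); D=np.load('side.npy',allow_pickle=True).item()
s=lambda u,v:(S,270+u/3,120+v/3); d=lambda u,v:(D,255+(u-400)/3,170+v/3)
P=[(s(122,158),(-45,110,105)),(s(295,155),(105,110,105)),(s(328,312),(105,-110,105)),(s(132,318),(-45,-110,105)),
(s(42,418),(-120,-110,0)),(s(320,408),(105,-110,0)),(s(40,375),(-120,-110,60)),(s(40,202),(-120,110,60)),
(d(489,177),(105,110,105)),(d(640,192),(-45,110,105)),(d(670,62),(-45,-110,105)),(d(540,46),(105,-110,105)),
(d(713,240),(-120,110,60)),(d(708,280),(-120,110,0)),(d(737,98),(-120,-110,60)),(d(490,250),(105,110,0))]
def W(q,p):
    c,t=np.cos(q[2]),np.sin(q[2]); return np.array([q[0]+c*p[0]-t*p[1],q[1]+t*p[0]+c*p[1],p[2]])
def res(q): return np.ravel([np.subtract(proj(o[0],W(q,np.array(p)/1e3)),o[1:]) for o,p in P])
r=ls(res,[.65,0,0],loss='soft_l1'); q=r.x
print('inc',q[:2],np.degrees(q[2])); print(res(q).reshape(-1,2).round(1).tolist())
def tri(a,b): return ls(lambda p:np.ravel([np.subtract(proj(o[0],p),o[1:]) for o in(a,b)]),[.6,.2,.05])
if __name__=='__main__':
  for n,a,b in [('green',s(180,34),d(497,458)),('red',s(155,67),d(550,398)),('tab',s(84,240),d(695,98))]:
    t=tri(a,b);print(n,t.x.round(4),t.fun.round(1))
  for u,v in [(530,360),(627,408),(520,540),(420,480)]: print(ray(*d(u,v),.045).round(3))
  for y in(-35,-23): print('tab',W(q,np.array([-80,y,122])/1e3).round(4))
  for a in (1.45,1.6,1.75):
    # lid near/free-edge outer corners
    for y in(-108,108):
      L=158;x=109-L*np.cos(a)+7*np.sin(a);z=110+L*np.sin(a)+7*np.cos(a)
      w=W(q,np.array([x,y,z])/1e3); u,v=proj(S,w); u2,v2=proj(D,w); print(a,y,w.round(3),((u-270)*3,(v-120)*3),((u2-255)*3+400,(v2-170)*3))
E
python3 fit.py
```

```text
inc [ 0.55004294 -0.00471575] 4.928479036592163
[[-0.4, -0.9], [-1.3, -2.0], [1.3, 0.5], [0.2, 1.3], [-0.8, 2.4], [0.6, 1.5], [-1.6, -1.6], [-0.7, -0.7], [-1.9, -0.4], [-0.8, 1.6], [0.2, -2.4], [-2.5, -2.7], [0.1, 0.3], [0.5, 1.1], [0.2, -0.7], [-0.8, 0.6]]
green [0.5426 0.3894 0.0633] [-0.5  0.1 -0.4 -0.1]
red [0.5181 0.3196 0.0642] [-0.5  0.1 -0.4 -0.1]
tab [ 0.4728 -0.0386  0.1195] [-0.3  0.  -0.4 -0. ]
[0.551 0.27  0.045]
[0.454 0.298 0.045]
[0.504 0.446 0.045]
[0.601 0.415 0.045]
tab [ 0.4733 -0.0465  0.122 ]
tab [ 0.4723 -0.0345  0.122 ]
1.45 -108 [ 0.656 -0.104  0.268] (np.float64(337.768498262872), np.float64(131.24207480478358)) (np.float64(537.0366750104757), np.float64(-88.71435206343307))
1.45 108 [0.637 0.111 0.268] (np.float64(293.28916919140283), np.float64(-16.655239922200366)) (np.float64(485.449810849982), np.float64(41.895826335957196))
1.6 -108 [ 0.679 -0.102  0.268] (np.float64(372.3402313532631), np.float64(129.96210841517495)) (np.float64(513.8824874807644), np.float64(-91.31411104533797))
1.6 108 [0.661 0.113 0.268] (np.float64(322.49803282404025), np.float64(-17.586125025763806)) (np.float64(459.4568523781731), np.float64(38.66003739694989))
1.75 -108 [ 0.703 -0.1    0.264] (np.float64(405.87840151727335), np.float64(133.04823527509387)) (np.float64(491.2059589512946), np.float64(-90.87752219226195))
1.75 108 [0.684 0.115 0.264] (np.float64(350.9541230074478), np.float64(-14.542314122150216)) (np.float64(434.11739983355164), np.float64(38.61978809005254))
```

Fit: the incubator is at about (0.550, -0.005) with yaw 5°. The lid is at about 1.46 rad and currently sits between the open fingers. I'll rise, shut the fingers, align yaw and go behind the lid.

Emit:
arm_command:
  translation:
    - [0,0,-2.5]
    - [0,0,-2.5]
    - [0,0,-2.5]
    - [0,0,0]
    - [0,0,0]
    - [0,0,0]
    - [2.5,0,0]
    - [2.0,0,0]
    - [1.5,0,0]
    - [0,0,0]
  twist: [0,0,0,-5,0,0,0,0,0,0]
  grip: 0
  force: 20

```text
time_s: 1.35
tool_pos: [0.708, 0.0049, 0.2912]
tool_rot: [-180.0, 0.8, 4.7]
force: [0.1, -0.8, -0.6]
grip_width: 0.0019
```

```bash
python3 - <<'E'
from h import *
c=snap('scene','s1.png'); c2=snap('side','d1.png'); a=c['img'][70:270,230:430]; b=c2['img'][110:310,230:430]
cv2.imwrite('pics/s1c.png',cv2.resize(np.hstack([a,b]),None,fx=2,fy=2,interpolation=2))
E
```

```text
(no output)
```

View pics/s1c.png

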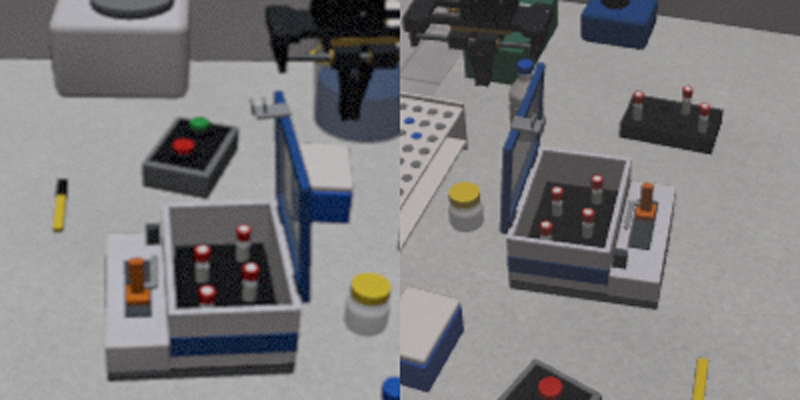

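The lid is still at about 1.45 rad, upright. The shut fingers are behind and above it (353,95 in the left half). Now down and push along the arc.

Emit:
arm_command:
  translation:
    - [0,0,2.3]
    - [0,0,2.2]
    - [0,0,0]
    - [-2.0,0,0]
    - [-2.0,0,0]
    - [-1.8,0,0]
    - [-2.0,0,0.2]
    - [-1.9,0,0.7]
    - [-1.9,0,1.2]
    - [0,0,0]
  twist: [0,0,0,0,0,0,0,0,0,0]

```text
time_s: 2.7
tool_pos: [0.5925, -0.005, 0.2392]
tool_rot: [179.9, -0.8, 4.6]
force: [-0.2, 0.1, -0.3]
grip_width: 0.0007
```

Emit:
arm_command:
  translation:
    - [-0.5,0,1.5]
    - [-1.2,0,1.7]
    - [-1.2,0,1.8]
    - [-0.9,0,1.9]
    - [-0.7,0,1.9]
    - [-0.4,0,1.6]
    - [0,0,0]
  twist: [0,0,0,0,0,0,0]

```text
time_s: 3.58
tool_pos: [0.5495, -0.0085, 0.1344]
tool_rot: [179.9, -1.4, 4.6]
force: [-0.3, 0.1, 1.2]
grip_width: 0.0003
```

Emit:
arm_command:
  translation:
    - [-0.5,0,0.8]
    - [-0.3,0,0.8]
    - [0,0,0.5]
    - [0,0,0.5]
    - [0,0,0.5]
    - [0,0,0.5]
  twist: [0,0,0,0,0,0]

```text
time_s: 4.32
tool_pos: [0.5443, -0.0089, 0.1172]
tool_rot: [179.8, -1.7, 4.6]
force: [-13.6, -0.0, 29.9]
grip_width: 0.0001
```

The 30 N at z = 117 mm says the lid is shut. Rise and go to the right of the latch tab.

Emit:
arm_command:
  translation:
    - [0,0,0.4]
    - [0,0,0]
    - [0,0,-2.5]
    - [0,0,-2.5]
    - [-2.0,2.0,0]
    - [-2.0,2.0,0]
    - [-2.0,2.0,0]
    - [-1.5,0.5,0]
    - [0,0,0]
  twist: [0,0,0,0,0,0,0,0,0]

```text
time_s: 5.45
tool_pos: [0.4684, -0.0803, 0.1637]
tool_rot: [179.9, -1.3, 4.6]
force: [0.3, 0.7, 0.1]
grip_width: 0.0004
```

```bash
python3 - <<'E'
from h import *
print(telemetry.get_obs()['tool_pos'],telemetry.get_obs()['tool_rot'])
c=snap('scene','s2.png'); c2=snap('side','d2.png'); a=c['img'][120:260,250:390]; b=c2['img'][150:290,270:410]
cv2.imwrite('pics/s2c.png',cv2.resize(np.hstack([a,b]),None,fx=2.8,fy=2.8,interpolation=2))
E
```

```text
[ 0.46844713 -0.08031816  0.16368492] [179.9105539   -1.34491726   4.6415144 ]
```

View pics/s2c.png

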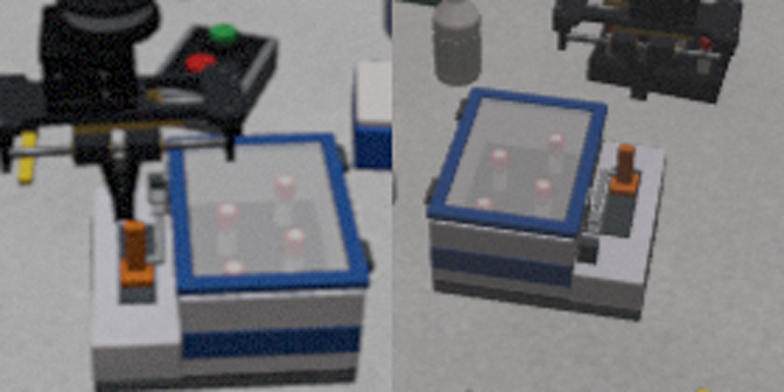

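The lid is flat on the rim (blue frame level in both views), the tab is at (133,225) left / (625,150) right, and the fingertip is to its right and above. Lower and push left.

Emit:
arm_command:
  translation:
    - [0.8,0,2.0]
    - [0,0,2.5]
    - [0,0,2.5]
    - [0,0,0.3]
    - [0,-1.5,0]
    - [0,-1.5,0]
    - [0,-1.2,0]
    - [0,0,0]
  twist: [0,0,0,0,0,0,0,0]

```text
time_s: 6.55
tool_pos: [0.4818, -0.0283, 0.0926]
tool_rot: [179.9, -1.8, 5.3]
force: [-0.1, -0.1, 0.4]
grip_width: 0.0007
```

Emit:
arm_command:
  translation:
    - [-0.4,-0.6,0]
    - [-0.3,-0.6,0]
    - [0,-0.5,0]
    - [0,-0.5,0]
    - [0,-0.5,0]
  twist: [0,0,0,0,0]

```text
time_s: 7.18
tool_pos: [0.4743, -0.0162, 0.0937]
tool_rot: [178.8, -2.1, 4.9]
force: [3.4, -12.2, -1.1]
grip_width: 0.0006
```

Emit:
arm_command:
  translation:
    - [0,-0.7,0]
    - [0,-0.7,0]
    - [0,0,0]
    - [0,1.5,0]
    - [0,1.5,0]
    - [0,0,-2.5]
    - [0,0,-2.5]
    - [0,0,-2.5]
    - [0,0,-2.0]
    - [0,0,0]
  twist: [0,0,0,0,0,0,0,0,0,0]

```text
time_s: 8.43
tool_pos: [0.471, -0.0482, 0.192]
tool_rot: [177.9, -2.1, 4.2]
force: [-0.7, -0.1, 0.1]
grip_width: 0.0006
```

```bash
python3 - <<'E'
from h import *
print(telemetry.get_obs()['tool_pos'],telemetry.get_obs()['tool_rot'])
c=snap('scene','s3.png'); c2=snap('side','d3.png'); a=c['img'][110:250,250:390]; b=c2['img'][170:310,250:390]
cv2.imwrite('pics/s3c.png',cv2.resize(np.hstack([a,b]),None,fx=2.8,fy=2.8,interpolation=2))
E
```

```text
[ 0.47096316 -0.04821082  0.19202822] [177.89081616  -2.0554328    4.17894359]
```

View pics/s3c.png

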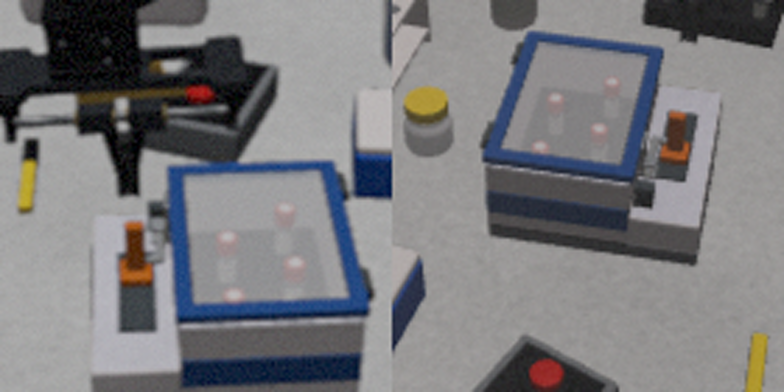

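```bash
python3 - <<'E'
from fit import *
t=tri((S,250+134/2.8,110+226/2.8),(D,250+(677-392)/2.8,170+114/2.8)); print(t.x,t.fun)
for j in(0,8,30,38,45):
    w=W(q,np.array([-80,-35+j,122])/1e3); a=proj(S,w);b=proj(D,w)
    print(j,((a[0]-250)*2.8,(a[1]-110)*2.8),((b[0]-250)*2.8+392,(b[1]-170)*2.8))
c=cv2.imread('pics/s3.png')[175:225,275:325]; e=cv2.imread('pics/d3.png')[200:250,330:380]
cv2.imwrite('pics/z.png',cv2.resize(np.hstack([c,e]),None,fx=8,fy=8,interpolation=2))
E
```

```text
inc [ 0.55004294 -0.00471575] 4.928479036592163
[[-0.4, -0.9], [-1.3, -2.0], [1.3, 0.5], [0.2, 1.3], [-0.8, 2.4], [0.6, 1.5], [-1.6, -1.6], [-0.7, -0.7], [-1.9, -0.4], [-0.8, 1.6], [0.2, -2.4], [-2.5, -2.7], [0.1, 0.3], [0.5, 1.1], [0.2, -0.7], [-0.8, 0.6]]
[ 0.46964237 -0.00162667  0.1190895 ] [-0.38712665  0.04026078 -0.47153166 -0.06281473]
0 (np.float64(133.49635699729262), np.float64(255.5006143825546)) (np.float64(681.439941981433), np.float64(84.99834664881148))
8 (np.float64(133.33371265759033), np.float64(249.6405488212884)) (np.float64(680.4873296719289), np.float64(89.66835902197549))
30 (np.float64(132.8962429140896), np.float64(233.8785408554547)) (np.float64(677.8261916946208), np.float64(102.71411452685261))
38 (np.float64(132.74062906786003), np.float64(228.27178354182584)) (np.float64(676.8431275037199), np.float64(107.5334118310327))
45 (np.float64(132.60594281113143), np.float64(223.41904599143533)) (np.float64(675.9760862652112), np.float64(111.78392725213537))
```

View pics/z.png

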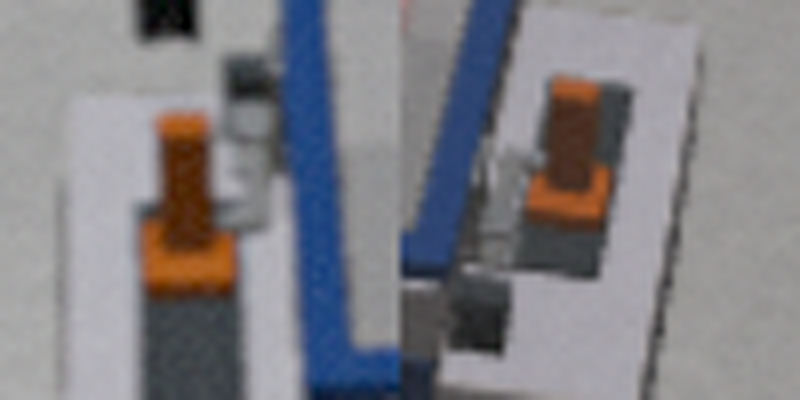

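Triangulation puts the latch at about 45 mm travel (tab at inc y ≈ +10 mm), and the 12 N stop force agrees. Now to above the green button.

Emit:
arm_command:
  translation:
    - [1.0,-4.0,0]
    - [1.2,-5.0,0]
    - [1.2,-5.0,0]
    - [1.2,-5.0,0]
    - [1.2,-5.0,0]
    - [1.2,-5.0,0]
    - [1.2,-5.0,0]
    - [1.0,-4.0,0]
    - [0.5,-2.0,0]
    - [0,0,0]
  twist: [0,0,0,0,0,0,0,0,0,0]

```text
time_s: 9.78
tool_pos: [0.5345, 0.3644, 0.1597]
tool_rot: [177.7, -0.5, 3.9]
force: [-0.7, 0.1, 0.2]
grip_width: 0.0006
```

Emit:
arm_command:
  translation:
    - [1.0,-2.4,0]
    - [0,0,2.0]
    - [0,0,2.0]
    - [0,0,0]
  twist: [0,0,0,0]

```text
time_s: 10.28
tool_pos: [0.5428, 0.38, 0.1123]
tool_rot: [177.2, -0.1, 3.6]
force: [0.0, -1.2, 0.7]
grip_width: 0.0004
```

```bash
python3 - <<'E'
from h import *
print(telemetry.get_obs()['tool_pos'],telemetry.get_obs()['tool_rot'])
c=snap('scene','s4.png'); c2=snap('side','d4.png'); a=c['img'][90:190,270:410]; b=c2['img'][240:340,240:380]
cv2.imwrite('pics/s4c.png',cv2.resize(np.hstack([a,b]),None,fx=2.8,fy=2.8,interpolation=2))
E
```

```text
[0.54282763 0.37996068 0.11230846] [ 1.77233428e+02 -1.47152629e-01  3.64452333e+00]
```

View pics/s4c.png

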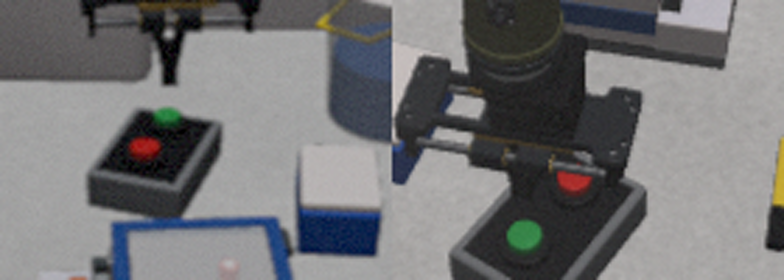

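The fingertip (168,80 left) hangs above the green cap (168,117), clear of the red one. Correct by 9 mm and descend.

Emit:
arm_command:
  translation:
    - [0,-1.0,0]
    - [0,0,1.5]
    - [0,0,1.2]
    - [0,0,0.8]
    - [0,0,0.3]
    - [0,0,0]
  twist: [0,0,0,0,0,0]

```text
time_s: 11.12
tool_pos: [0.5443, 0.3903, 0.075]
tool_rot: [177.4, -0.4, 3.6]
force: [-0.2, -0.1, 0.3]
grip_width: 0.0007
```

Emit:
arm_command:
  translation:
    - [0,0,0.6]
    - [0,0,0.4]
    - [0,0,0.4]
    - [0,0,0.4]
    - [0,0,0.4]
  twist: [0,0,0,0,0]

```text
time_s: 11.75
tool_pos: [0.545, 0.3903, 0.0613]
tool_rot: [177.4, -0.6, 3.6]
force: [-7.5, -6.2, 22.1]
grip_width: 0.0009
```

Emit:
arm_command:
  translation:
    - [0,0,0.4]
    - [0,0,0]
    - [0,0,-1.5]
    - [0,0,-2.5]
    - [0,0,-2.5]
    - [0,0,-2.5]
    - [0,0,-2.0]
    - [0,0,0]
    - [0,0,0]
  twist: [0,0,0,0,0,0,0,0,0]

```text
time_s: 12.88
tool_pos: [0.5439, 0.3956, 0.1775]
tool_rot: [177.5, -0.8, 3.6]
force: [-0.5, -0.5, -0.8]
grip_width: 0.0003
```

```bash
python3 - <<'E'
from h import *
c=snap('scene','s5.png'); c2=snap('side','d5.png'); a=c['img'][80:280,250:450]; b=c2['img'][160:360,220:420]
cv2.imwrite('pics/s5c.png',cv2.resize(np.hstack([a,b]),None,fx=2,fy=2,interpolation=2))
E
```

```text
(no output)
```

View pics/s5c.png

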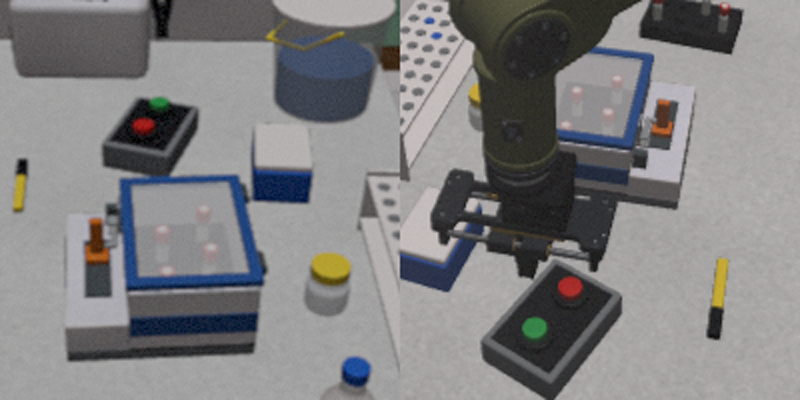

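The lid is shut, the latch is across, both buttons are up, the bystanders haven't moved and the gripper is clear. Handing in.

```bash
python3 -c "
from h import *
print(telemetry.get_obs()['force'],env.sign_off())"
```

```text
the job is handed in; nothing more can be done
[-0.12949927 -0.11390295 -0.35552703] None
```

I shut the lid, pushed the latch fully left, pressed the green button and let it go, all with closed fingertips. I then handed the job in at about 13 s; the hand-in reports no verdict.

- **Lid:** it stopped at 117 mm above the table with about 30 N on the tool, and both cameras showed it level on the rim.
- **Latch:** I worked out about 45 mm of travel from the two camera views, and about 12 N of resistance at the end agrees with the stop. A little of the slot past the latch was still visible in the side view; I took it as the slot running on beyond the stop.
- **Green button:** I pressed it to about 22 N at the tip, well above its 5 N spring. The button's travel can't be read directly, so this rests on the force and tip height.
- **Final check:** in the last pictures the lid was shut, the latch was across and both buttons looked up. The tubes and bystanders in those pictures appeared unmoved, with the gripper clear and no force on it. I judged that by eye; the spray bottle, rack and rack tubes were only partly in those crops.

No check failed. My fit of the incubator's position was off by up to about 3 pixels (a few mm), which was good enough for these pushes.

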